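Seat the keyed hub and drop in its hex nut

ROBOT

A 6-joint arm with a two-finger parallel gripper is mounted at the origin on the work surface. World frame = base frame: x ahead of the robot, y to its left, z up, the work surface at z = 0. Lengths are in m, angles in rad, forces in N, time in s.
With the tool pointing down it reaches from about 0.375 to 0.75 m from the base axis. Payload 9 kg.
Tool frame: the origin (TCP) lies on the centre line of the jaws, within the pads' length; the fingertips stand 17 mm ahead of it and the grasp point (between the pads) lies 2 mm behind it; z points along the fingers, y is the direction in which the jaws open and shut (so a half turn about z gives the same grasp; the last joint's range is limited). The gripper opens to 85 mm and grips with 20 to 120 N. Pads are 22 mm wide; open, the fingers measure 114 mm over their backs; the gripper's body (76 mm by 85 mm) begins 54 mm behind the grasp point. The pads swing forward as they close: fully open they stand 13 mm farther back than shut.
Start: joints at [0.975, 0.104, 0.097, 1.564, 0, 1.353], TCP at [0.221, 0.558, 0.212] pointing down, gripper open.
Joint ranges: [-2.99, 2.99], [-0.84, 1.86], [-1.1, 1.16], [-1.84, 2.11], [-1.51, 1.56], [-3.14, 3.14]. Speed limits (rad/s): [2.22, 2.22, 2.57, 3.14, 3.14, 3.14].

INTERFACE

Orientations are given as a rotation vector (axis times angle).
In Python, from workcell import get_state, get_image, hand_in gives the robot as it stands. The module is installed in compiled form; this text tells all that it offers.
- The arm moves only by the tool send_rows, never from a script. Its argument "moves" is a list of rows, each a list of 6 numbers: the shift along the tool's x, y, z in cm, then the turn, a rotation vector about the tool's x, y, z in rad. A call has 1 to 8 rows; each row is the pose to reach, as a shift and turn from the pose commanded when the call began, along the tool's axes at that moment; what a row does not reach only later rows make up. A row lasts 1/8 s, in which the tool goes at most 62.5 mm and 10.7 degrees, less where a joint would pass 70% of its speed; a pose out of reach is approached as far as the arm can. A call with a gripper value outside its range is refused whole. "grip" is the opening, from 0 (shut) to 1 (fully open), set as the call begins (left out, the last holds). The fingers move at their own pace and stop on an object; "force" is the grip in N (left out, the last holds). Time passes only in rows, so rows that repeat a pose let the fingers close. It gives the time, the measured TCP pose, the force and the opening at its end, in the units of the state.
- get_state(): the state, without advancing time (a new reading comes with each control period).
- get_image(name): name is "side" or "top"; returns a dict with "img" (480x640x3 uint8, blue, green, red), "vertical_fov" (degrees; the focal length in pixels is half the picture's height over the tangent of half this angle, whatever the lens; pixels are square), "cx", "cy" (the principal point, pixels), "dist" ([k1, k2, p1, p2, k3] as OpenCV has them; the pictures are not rectified), "extrinsics" (4x4, takes a point from camera to world coordinates). Camera axes: x right, y down, z forward; pixel columns grow to the right and rows downward; lengths in m; the calibration is good to about 2 mm. A picture is of the moment at which its call begins. There is no depth.
- hand_in(): hands the job in, once; it reports no verdict.
The state is a dict: "time_s": time; "q": joint angles; "joint_velocities": joint speeds; "joint_torque": joint torques, N m; "tool_pos": TCP position; "orientation": TCP orientation; "wrist_force": force on the tool from outside, world axes, zero at the start; "wrist_torque": the same for the moment, N m; "grip_width": finger opening in m.
Only numpy, scipy, OpenCV 4.12 (cv2) and the standard library are available. Lean on these libraries where they do the work, as an engineer would, in place of code of your own. Each camera call takes 0.05 s, during which the arm holds its last target.

TASK

The aluminium hub on the upright shaft is riding on its tab: nudge the tab round, leaving the hub on the shaft, until the tab drops into the keyway and the hub sits fully home on the steel block. Then pick the hexagonal nut from the bench and seat it fully down in the hub's hexagonal pocket, leaving the square nut, the round collar and the other things on the bench where they are.

Things in the scene. Friction and masses are not known exactly. Their poses are not given: they have to be found in the camera images.
- seat (a point): the middle of the top of the fixed steel block, on the axis of the shaft. The block is 120 x 120 mm, its top 34 mm above the bench, on a teal foot 150 x 150 x 10 mm. The steel shaft, 24 mm in diameter, stands 31.5 mm up from this point (z up). x points along the keyway
- keyway (a point): the middle of the keyway's mouth at the block's top, 46 mm from the shaft axis along the block's x. The keyway is a straight slot 15 mm wide and 12 mm deep, running radially from 32 mm to 60 mm off the axis, where it is open at the block's side
- hub_under (a point): centre of the underside of the loose aluminium hub (0.25 to 0.4 kg, 60 mm across, 42 mm high), threaded over the shaft with about 0.5 mm play. z up, x along its one tab. At the start the tab stands on the block, this point 6 to 10 mm above the seat, leaning up to 6 degrees; the hub turns freely and falls by its own weight when the tab is over the keyway; then this point is at the seat
- tab_top (a point): middle of the top face of the hub's tab, 50 mm from the hub's axis; x points outwards along the tab. The tab is 11 mm wide, sticks out to 62 mm from the axis, and reaches from this face 24 mm down (10 mm below the hub's underside, there between 34 and 60 mm from the axis). It starts 40 to 180 degrees from the keyway, either way round; in the keyway it has 2 mm play each side
- pocket (a point): centre of the floor of the hexagonal pocket in the hub's top, 32 mm above the hub's underside; the pocket is 10 mm deep, 38.4 mm across the flats. One pair of opposite corners of the hexagon lies along its x (the tab's direction). When the hub is home the shaft's end is just below this floor
- nut_center (a point): the hexagonal steel nut, 36 mm across the flats, 24 mm high, with a 21 mm round hole, about 0.13 kg, lying flat on the bench: its centre, half-way up. One pair of opposite corners lies along its x, so its flats face 30, 90 and 150 degrees from x. In the pocket it stands 14 mm proud of the hub. It may be seated in any of the six positions
- squarenut_center (a point): a square steel nut, 36 x 36 mm, 24 mm high, with a round hole; the point is its centre. A bystander
- collar_center (a point): a round steel collar, 38 mm across, 24 mm high, with a 22 mm hole; the point is its centre. A bystander
- file_mid (a point): a flat file with a wooden handle, 320 mm long, lying on the bench beyond the stand; the point is near its middle, the blade runs along +x of its axes. A bystander
- pliers_mid (a point): a pair of red-handled pliers, 200 mm long, lying flat; the point is at the pivot, the jaws point along its +x. A bystander
- bearing_cap_mid (a point): a round aluminium flanged bearing cap, 90 mm across and 36 mm high; the point is half-way up. A bystander
Things that resemble listed ones, but are neither listed nor needed, are in the scene too. What is shaped like the part that bears seat but orange or purple is not meant.

How it is judged:
By the outcome, as a careful person would: the job done as asked, in the order asked, and still so for the second after the job is handed in, with the robot touching nothing.
It also fails if it takes over 72 s, if anything falls off the work surface, if the arm or the gripper's body presses on something with over 40 N, if the wrist force passes 120 N, or if a joint passes its speed limit or range.

## Working session

There is one attempt and no reset: what is moved stays moved. The work goes in short steps, Python scripts to look and compute and a tool call to move; the robot and the scene stay as the last step left them, time stands still between calls to the robot, and variables do not carry over. Pictures are saved under pics/ and viewed, and the job is handed in when it is done.

Besides the shell and the picture viewer there is one more tool, called by a JSON object that holds its "name" and its "arguments". send_rows: Moves the arm, as the interface text tells. Its arguments: {"type":"object","properties":{"moves":{"type":"array","items":{"type":"array","items":{"type":"number"}}},"grip":{"type":"number"},"force":{"type":"number"}},"required":["moves"]}

```bash
mkdir -p pics; cat > h.py <<'E'
import numpy as np, cv2
from workcell import get_state, get_image
def grab(n,tag):
    d=get_image(n); np.savez(f'{tag}.npz',**{k:np.array(v) for k,v in d.items()}); cv2.imwrite(f'pics/{tag}.png',d['img']); return d
def load(tag): return dict(np.load(f'{tag}.npz'))
def K(d):
    h,w=d['img'].shape[:2]; f=h/2/np.tan(np.radians(float(d['vertical_fov']))/2)
    return np.array([[f,0,float(d['cx'])],[0,f,float(d['cy'])],[0,0,1]])
def ray(d,px):
    p=cv2.undistortPoints(np.array(px,float).reshape(-1,1,2),K(d),np.array(d['dist'],float)).reshape(-1,2)
    T=np.array(d['extrinsics']); r=np.c_[p,np.ones(len(p))]@T[:3,:3].T
    return T[:3,3],r
def onz(d,px,z):
    o,r=ray(d,px); return o+r*((z-o[2])/r[:,2])[:,None]
def proj(d,P):
    T=np.linalg.inv(np.array(d['extrinsics'])); 
    return cv2.projectPoints(np.array(P,float).reshape(-1,1,3),cv2.Rodrigues(T[:3,:3])[0],T[:3,3],K(d),np.array(d['dist'],float))[0].reshape(-1,2)
def tri(d1,p1,d2,p2):
    o1,r1=ray(d1,p1);o2,r2=ray(d2,p2)
    A=np.c_[r1[0],-r2[0]];s=np.linalg.lstsq(A,o2-o1,rcond=None)[0]
    a=o1+s[0]*r1[0];b=o2+s[1]*r2[0];return (a+b)/2,np.linalg.norm(a-b)
E
python3 - <<'E'
from h import *
for n in('top','side'):
    d=grab(n,n+'0'); print(n,d['vertical_fov'],d['dist'],np.round(d['extrinsics'],3))
s=get_state();print(s)
E
```

```text
top 53.188705207257 [-0.04207426  0.          0.          0.          0.        ] [[ 0.015 -0.986  0.167  0.319]
 [-1.    -0.017 -0.013  0.039]
 [ 0.016 -0.167 -0.986  1.162]
 [ 0.     0.     0.     1.   ]]
side 55.04823471322221 [-0.09186228  0.          0.          0.          0.        ] [[ 0.704 -0.462  0.54  -0.06 ]
 [-0.71  -0.451  0.541 -0.517]
 [-0.007 -0.764 -0.645  0.737]
 [ 0.     0.     0.     1.   ]]
{'time_s': 0.1, 'q': array([9.75310940e-01, 1.04640661e-01, 9.65442987e-02, 1.56389965e+00,
       6.71679378e-06, 1.35308854e+00]), 'joint_velocities': array([ 0.000827  , -0.0014947 ,  0.00283065,  0.00033549, -0.00083701,
        0.00153721]), 'joint_torque': array([ 6.28733280e-03, -5.58207035e+01,  5.04719782e+01,  1.30943855e-02,
       -2.83188738e-04, -9.90891550e-06]), 'tool_pos': array([0.221122  , 0.55742182, 0.21109796]), 'orientation': array([-5.89798907e-01, -3.08524214e+00,  1.72638384e-03]), 'wrist_force': array([ 0.52938217, -1.00095207, -0.39040451]), 'wrist_torque': array([ 0.01648125, -0.04366589, -0.01851997]), 'grip_width': 0.08533693563888636}
```

View pics/top0.png

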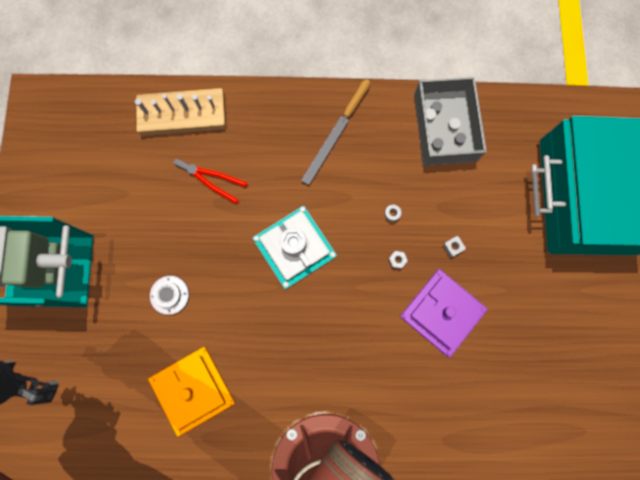

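View pics/side0.png

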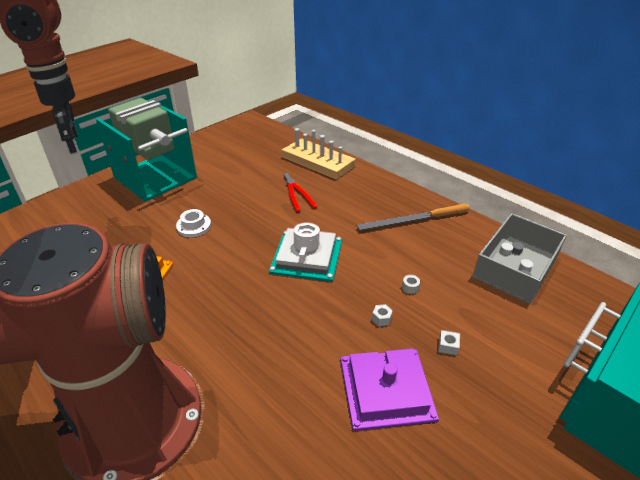

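The stand with the hub is at top (294,246). The nut candidates are at top (393,213), (398,260) and (455,246). I'll enlarge these.

```bash
python3 - <<'E'
from h import *
a=load('top0')['img'];b=load('side0')['img']
def c(i,x0,y0,w,h,s): return cv2.resize(i[y0:y0+h,x0:x0+w],None,fx=s,fy=s,interpolation=cv2.INTER_CUBIC)
cv2.imwrite('pics/c1.png',np.hstack([c(a,246,200,100,96,4),c(b,262,212,90,86.4.__int__(),384/86)[:384,:400]]))
cv2.imwrite('pics/c2.png',np.hstack([c(a,375,195,100,80,4),c(b,365,265,100,100,3.2)[:320]]))
E
```

```text
(no output)
```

View pics/c1.png

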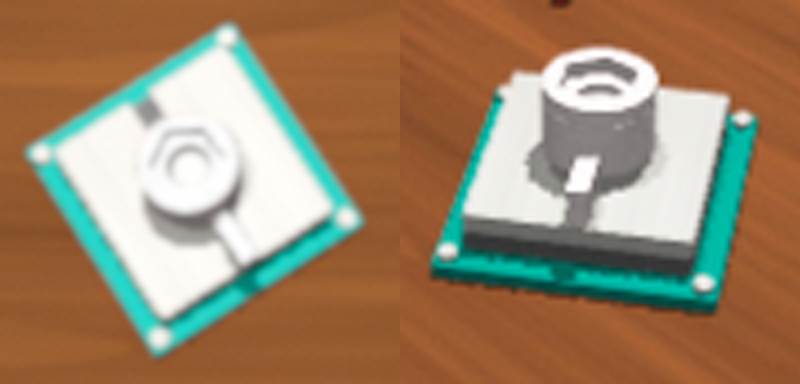

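View pics/c2.png

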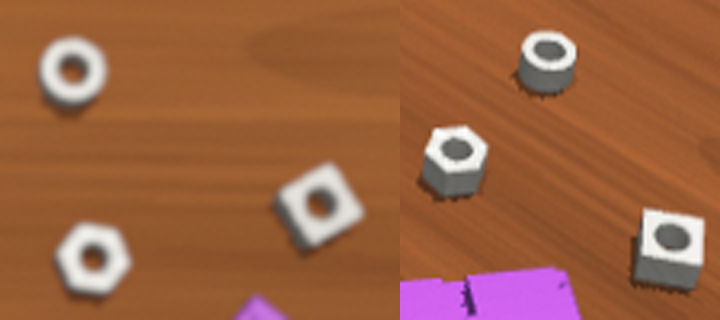

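```bash
cat > m.py <<'E'
from h import *
import sys
T=load('top0');S=load('side0')
def foot(d,box):
    i=d['img'];x0,y0,x1,y1=box
    hsv=cv2.cvtColor(i,cv2.COLOR_BGR2HSV);m=cv2.inRange(hsv,(80,120,60),(95,255,255))
    q=np.zeros_like(m);q[y0:y1,x0:x1]=m[y0:y1,x0:x1]
    pts=cv2.findNonZero(q);hull=cv2.convexHull(pts)
    w=onz(d,hull.reshape(-1,2).astype(float),0.01)[:,:2]
    r=cv2.minAreaRect((w*1000).astype(np.float32));return r
for d,b in((T,(240,190,350,300)),(S,(262,205,350,290))): print(foot(d,b))
def bright(d,box,z,th=150):
    i=d['img'];x0,y0,x1,y1=box
    hsv=cv2.cvtColor(i,cv2.COLOR_BGR2HSV);m=((hsv[...,1]<60)&(hsv[...,2]>th)).astype(np.uint8)
    q=np.zeros_like(m);q[y0:y1,x0:x1]=m[y0:y1,x0:x1]
    c=max(cv2.findContours(q,cv2.RETR_EXTERNAL,cv2.CHAIN_APPROX_NONE)[0],key=cv2.contourArea)
    w=onz(d,c.reshape(-1,2).astype(float),z)[:,:2]*1000
    w=w.astype(np.float32);m=cv2.moments(w.reshape(-1,1,2));h=cv2.convexHull(w)
    return (m['m10']/m['m00'],m['m01']/m['m00']),abs(m['m00']),cv2.minEnclosingCircle(w),cv2.approxPolyDP(h,5,True).reshape(-1,2).round(0).tolist()
for n,bs in dict(hex=((380,245,415,272),(370,300,395,325)),sq=((440,232,470,260),(435,328,465,352)),col=((380,200,408,225),(398,272,425,292))).items():
    print(n); print(bright(T,bs[0],0.024));print(bright(S,bs[1],0.024,170))
E
python3 m.py
```

```text
((516.0145263671875, 81.8419189453125), (149.25741577148438, 148.48178100585938), 33.92833709716797)
((512.3201904296875, 80.44302368164062), (154.11282348632812, 149.60671997070312), 34.09302520751953)
hex
((487.55588895810604, -169.25214305365512), 1242.3463852561545, ((488.0675964355469, -169.2638702392578), 21.994455337524414), [[507.0, -160.0], [492.0, -148.0], [470.0, -157.0], [468.0, -179.0], [485.0, -191.0], [502.0, -184.0]])
((488.39517272505344, -167.2714407525661), 1035.5941675791983, ((488.691162109375, -166.7012939453125), 20.89653778076172), [[508.0, -159.0], [489.0, -148.0], [473.0, -155.0], [469.0, -174.0], [486.0, -187.0], [497.0, -184.0]])
sq
((522.9417810646099, -308.98937801994424), 1348.9824287113734, ((524.119140625, -309.1337890625), 25.31714630126953), [[547.0, -315.0], [531.0, -285.0], [499.0, -303.0], [517.0, -333.0]])
((524.3291271886632, -307.9814430380638), 1203.8151639783755, ((523.6578979492188, -307.98193359375), 24.085405349731445), [[528.0, -284.0], [501.0, -302.0], [519.0, -332.0], [547.0, -312.0]])
col
((603.7629305999421, -158.25827206989166), 1101.8221580875106, ((603.5546875, -158.26446533203125), 20.076419830322266), [[621.0, -149.0], [608.0, -139.0], [591.0, -144.0], [589.0, -171.0], [604.0, -178.0], [616.0, -174.0]])
((604.8288951657756, -157.0394451929745), 993.2313210116699, ((604.66015625, -156.88938903808594), 19.195417404174805), [[611.0, -139.0], [589.0, -149.0], [587.0, -164.0], [596.0, -173.0], [620.0, -167.0], [623.0, -152.0]])
```

Of the three, the one at top (398,260) / side (382,315) has six corners, so it is the hex nut. (455,246) is the square nut and (393,213) is the round collar. The stand is the white-and-teal one at (294,246), not the orange or purple ones. Its keyway is up-left at (283,228) and the tab is down-right at (306,262).

```bash
python3 - <<'E'
from h import *
T=load('top0');S=load('side0')
a=T['img'];b=S['img']
c=lambda i,x0,y0,w,h,s: cv2.resize(i[y0:y0+h,x0:x0+w],None,fx=s,fy=s,interpolation=cv2.INTER_CUBIC)
cv2.imwrite('pics/c3.png',np.hstack([c(a,270,222,45,50,8),c(b,285,220,50,50,8)]))
ctr=np.array([.514,.0812])
for ang in (34,214-10,214,224):
  for r in(.032,.062):
    t=np.radians(ang);p=[*(ctr+r*np.array([np.cos(t),np.sin(t)])),.056 if ang>100 else .034]
    print(ang,r,((proj(T,p)-[270,222])*8).round(0),((proj(S,p)-[285,220])*8+[360,0]).round(0))
E
```

```text
34 0.032 [[134. 101.]] [[551. 150.]]
34 0.062 [[81. 19.]] [[570.  89.]]
204 0.032 [[232. 276.]] [[488. 227.]]
204 0.062 [[272. 370.]] [[448. 292.]]
214 0.032 [[249. 267.]] [[507. 230.]]
214 0.062 [[305. 353.]] [[485. 299.]]
224 0.032 [[264. 255.]] [[526. 231.]]
224 0.062 [[334. 330.]] [[523. 301.]]
```

View pics/c3.png

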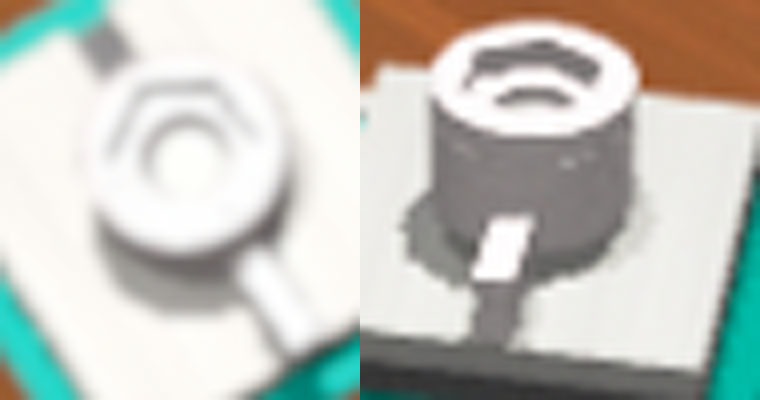

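Two views put the block axis at about (514,81) mm with the keyway at 34°. The tab points at about 212° (within about 3°), nearly opposite. I'll straddle the tab with half-open fingers and sweep it round.

```bash
cat >> h.py <<'E'
from scipy.spatial.transform import Rotation as Rn
def pose():
    s=get_state();R=Rn.from_rotvec(s['orientation']);m=R.as_matrix()
    return s['tool_pos'],R,np.degrees(np.arctan2(m[1,0],m[0,0])),s
def down(psi): # tool pointing down, x at psi deg
    c,n=np.cos(np.radians(psi)),np.sin(np.radians(psi));return Rn.from_matrix([[c,n,0],[n,-c,0],[0,0,-1]])
def row(P,psi):
    p,R,_,s=pose(); d=R.inv().apply(np.array(P)-p)*100
    return np.r_[d,(R.inv()*down(psi)).as_rotvec()].round(3).tolist()
def show():
    p,R,y,s=pose();m=R.as_matrix();print('t',round(s['time_s'],2),'p',p.round(4),'psi',y.round(2),'z',m[:,2].round(3),'q6',s['q'][5].round(2),'F',s['wrist_force'].round(1),'w',round(s['grip_width'],4))
E
python3 -c "
from h import *
show();print(row([.4712,.0542,.15],212))"
```

```text
t 0.1 p [0.2211 0.5574 0.2111] psi 158.35 z [-0.001 -0.001 -1.   ] q6 1.35 F [ 0.5 -1.  -0.4] w 0.0853
[-41.808, -37.542, 6.143, -0.001, -0.001, -0.936]
```

{"name": "send_rows", "arguments": {"moves": [[-41.8, -37.5, 6.1, 0, 0, -0.936], [-41.8, -37.5, 6.1, 0, 0, -0.936], [-41.8, -37.5, 6.1, 0, 0, -0.936], [-41.8, -37.5, 6.1, 0, 0, -0.936], [-41.8, -37.5, 6.1, 0, 0, -0.936], [-41.8, -37.5, 6.1, 0, 0, -0.936], [-41.8, -37.5, 6.1, 0, 0, -0.936], [-41.8, -37.5, 6.1, 0, 0, -0.936]], "grip": 0.45}}

```text
time_s: 1.1
tool_pos: [0.4299, 0.1388, 0.161]
orientation: [-0.866, 3.02, 0.0]
wrist_force: [1.1, 0.6, 0.2]
grip_width: 0.0388
```

```bash
python3 -c "
from h import *
show();print(row([.4712,.0542,.12],212))"
```

```text
t 1.1 p [0.4299 0.1388 0.161 ] psi -148.01 z [ 0.  0. -1.] q6 -0.54 F [1.1 0.6 0.2] w 0.0388
[0.979, -9.367, 4.104, -0.0, 0.0, -0.0]
```

{"name": "send_rows", "arguments": {"moves": [[1.0, -9.4, 4.1, 0, 0, 0], [1.0, -9.4, 4.1, 0, 0, 0], [1.0, -9.4, 4.1, 0, 0, 0], [1.0, -9.4, 4.1, 0, 0, 0]]}}

```text
time_s: 1.6
tool_pos: [0.4704, 0.0561, 0.1204]
orientation: [0.865, -3.02, -0.001]
wrist_force: [0.1, 0.1, -0.1]
grip_width: 0.0384
```

```bash
python3 -c "
from h import *
show();print(row([.4712,.0542,.058],212))
grab('top','top1');d=grab('side','side1')
i=d['img'];cv2.imwrite('pics/c4.png',cv2.resize(i[130:290,230:390],None,fx=3.5,fy=3.5,interpolation=cv2.INTER_CUBIC))"
```

```text
t 1.6 p [0.4704 0.0561 0.1204] psi -148.03 z [-0.  0. -1.] q6 -0.72 F [ 0.1  0.1 -0.1] w 0.0384
[0.029, -0.205, 6.243, 0.001, -0.0, -0.0]
```

View pics/c4.png

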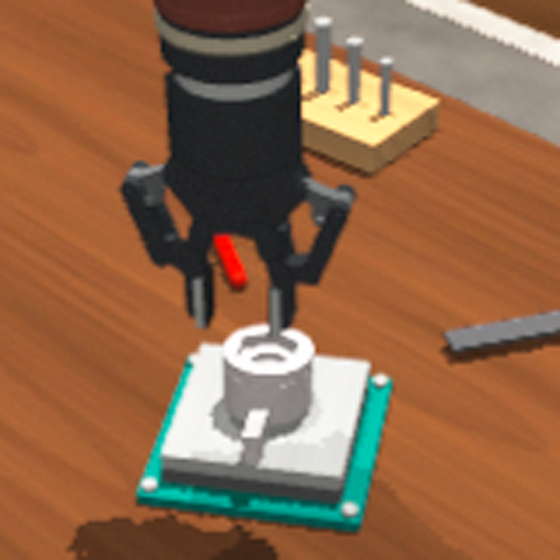

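The fingers hang over the hub at crop (200–280,325), with the jaws spread tangentially either side of the tab. Next I lower them.

{"name": "send_rows", "arguments": {"moves": [[0, -0.2, 2.5, 0, 0, 0], [0, -0.2, 5.0, 0, 0, 0], [0, -0.2, 6.2, 0, 0, 0], [0, -0.2, 6.2, 0, 0, 0]]}}

```text
time_s: 2.2
tool_pos: [0.4713, 0.0546, 0.0582]
orientation: [0.867, -3.019, -0.001]
wrist_force: [-0.2, -0.4, 1.5]
grip_width: 0.0387
```

```bash
python3 -c "
from h import *
show()
d=grab('top','top2');i=d['img'];a=cv2.resize(i[200:300,240:340],None,fx=4,fy=4,interpolation=cv2.INTER_CUBIC)
d=grab('side','side2')
i=d['img'];b=cv2.resize(i[190:290,260:360],None,fx=4,fy=4,interpolation=cv2.INTER_CUBIC);cv2.imwrite('pics/c5.png',np.hstack([a,b]))"
```

```text
t 2.2 p [0.4713 0.0546 0.0582] psi -147.96 z [-0.001  0.    -1.   ] q6 -0.72 F [-0.2 -0.4  1.5] w 0.0387
```

View pics/c5.png

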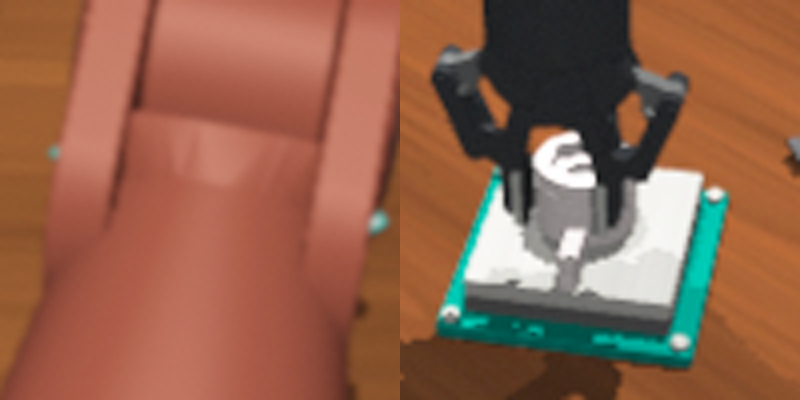

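The tab (side crop (572,243)) is between the jaws. I narrow the jaws to about 25 mm and sweep clockwise on a 51 mm arc.

{"name": "send_rows", "arguments": {"moves": [[-0.013, 0.36, 0, 0, 0, 0.07], [-0.05, 0.71, 0, 0, 0, 0.14], [-0.198, 1.406, 0, 0, 0, 0.279], [-0.441, 2.074, 0, 0, 0, 0.419], [-0.775, 2.703, 0, 0, 0, 0.5585], [-1.193, 3.278, 0, 0, 0, 0.698], [-1.687, 3.79, 0, 0, 0, 0.838], [-1.687, 3.79, 0, 0, 0, 0.838]], "grip": 0.29}}

```text
time_s: 3.3
tool_pos: [0.4667, 0.0953, 0.0594]
orientation: [0.435, 3.11, 0.0]
wrist_force: [0.4, -0.5, -0.4]
grip_width: 0.0248
```

```bash
cat > v.py <<'E'
from h import *
import sys
show();t=sys.argv[1];x,y=(260,190) if len(sys.argv)<3 else map(int,sys.argv[2:4])
d=grab('side','side'+t)
i=d['img'];b=cv2.resize(i[y:y+100,x:x+100],None,fx=5,fy=5,interpolation=cv2.INTER_CUBIC);cv2.imwrite('pics/v%s.png'%t,b)
E
python3 v.py 3
```

```text
t 3.3 p [0.4667 0.0953 0.0594] psi 164.06 z [ 0.002  0.    -1.   ] q6 0.2 F [ 0.4 -0.5 -0.4] w 0.0248
```

View pics/v3.png

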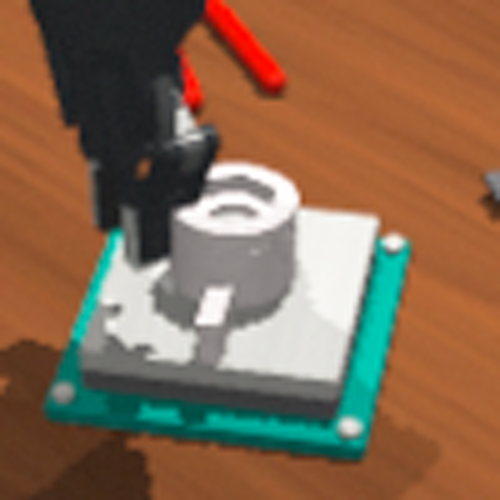

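The tab did not move (still at crop (213,305)) and no force was felt, so the fingers passed over it. I'll check the real fingertip height.

```bash
python3 - <<'E'
from h import *
d=load('side3'); p,R,_,s=pose()
for o in (-.005,.005,.01,.017):
  for y in(-.0125,-.0125-.012):
    print(o,y,[((proj(d,p+R.apply([x,y,o]))-[260,190])*5).round(0).tolist() for x in(-.011,.011)])
for z in (.034,.045,.05,.056,.06,.065,.07,.08): print(z,onz(d,[[260+213/5,190+303/5],[260+140/5,190+262/5]],z).round(4).tolist())
E
```

```text
-0.005 -0.0125 [[[169.0, 277.0]], [[126.0, 293.0]]]
-0.005 -0.0245 [[[181.0, 292.0]], [[138.0, 308.0]]]
0.005 -0.0125 [[[170.0, 294.0]], [[127.0, 310.0]]]
0.005 -0.0245 [[[182.0, 309.0]], [[139.0, 325.0]]]
0.01 -0.0125 [[[170.0, 302.0]], [[127.0, 318.0]]]
0.01 -0.0245 [[[182.0, 317.0]], [[139.0, 333.0]]]
0.017 -0.0125 [[[170.0, 314.0]], [[128.0, 330.0]]]
0.017 -0.0245 [[[183.0, 329.0]], [[140.0, 345.0]]]
0.034 [[0.4993, 0.0785, 0.034], [0.4959, 0.1251, 0.034]]
0.045 [[0.4906, 0.0692, 0.045], [0.4872, 0.115, 0.045]]
0.05 [[0.4866, 0.065, 0.05], [0.4833, 0.1104, 0.05]]
0.056 [[0.4818, 0.0599, 0.056], [0.4785, 0.105, 0.056]]
0.06 [[0.4787, 0.0565, 0.06], [0.4753, 0.1013, 0.06]]
0.065 [[0.4747, 0.0523, 0.065], [0.4714, 0.0967, 0.065]]
0.07 [[0.4707, 0.048, 0.07], [0.4674, 0.0922, 0.07]]
0.08 [[0.4627, 0.0396, 0.08], [0.4595, 0.083, 0.08]]
```

```bash
python3 - <<'E'
from h import *
d=load('side3');i=d['img'][215:275,265:325]
cv2.imwrite('pics/v3b.png',cv2.resize(i,None,fx=10,fy=10,interpolation=cv2.INTER_NEAREST))
E
```

```text
(no output)
```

View pics/v3b.png

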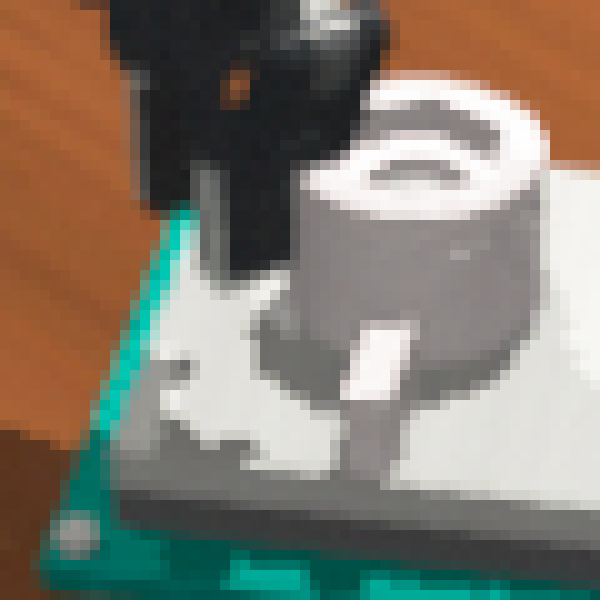

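```bash
python3 - <<'E'
from h import *
print(proj(load('side0'),[.2211,.5574,.211-.004]), proj(load('top0'),[.2211,.5574,.211-.004]))
print((proj(load('side1'),[.4704,.0561,.1204-.012])-[230,130])*3.5)
print((proj(load('side1'),[.4704,.0561,.1204])-[230,130])*3.5)
E
```

```text
[[ 79.35503571 159.11834543]] [[ 43.63630065 374.42973414]]
[[243.41822161 369.60451028]]
[[242.9275544  354.45845878]]
```

```bash
python3 - <<'E'
from h import *
a=load('top0')['img'][340:440,0:100];b=load('side0')['img'][60:160,20:120]
a=cv2.resize(a,None,fx=4,fy=4,interpolation=cv2.INTER_CUBIC);b=cv2.resize(b,None,fx=4,fy=4,interpolation=cv2.INTER_CUBIC)
R=Rn.from_rotvec([-.5898,-3.0852,.0017]);P=np.array([.22112,.55742,.2111])
for c in(-.056,-.03,0,.004,.017):
  for y in(-.0425,.0425):
    X=P+R.apply([0,y,c]);
    u=(proj(load('top0'),X)[0]-[0,340])*4;v=(proj(load('side0'),X)[0]-[20,60])*4
    print(c,y,u.round(),v.round())
    for im,w in((a,u),(b,v)): cv2.circle(im,tuple(int(k) for k in w),3,(0,255,255),-1)
cv2.imwrite('pics/g.png',np.hstack([a,b]))
E
```

```text
-0.056 -0.0425 [185. 187.] [206. 337.]
-0.056 0.0425 [ 23. 112.] [205. 277.]
-0.03 -0.0425 [214. 181.] [221. 377.]
-0.03 0.0425 [ 57. 108.] [219. 316.]
0 -0.0425 [247. 174.] [237. 423.]
0 0.0425 [ 94. 103.] [234. 360.]
0.004 -0.0425 [251. 173.] [239. 429.]
0.004 0.0425 [ 99. 103.] [236. 366.]
0.017 -0.0425 [264. 170.] [246. 448.]
0.017 0.0425 [114. 101.] [242. 384.]
```

View pics/g.png

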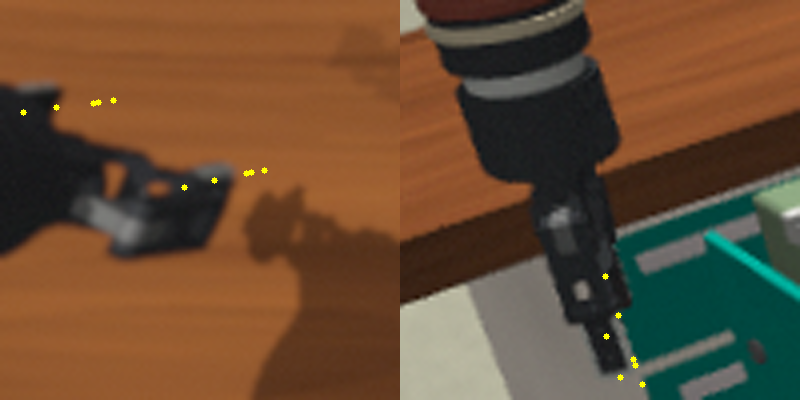

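Both views show the real fingertips about 30 mm higher than the reported TCP plus the stated offset implies, which matches sweeping over the tab without contact. I'll go back, then lower further in small steps, watching force and image.

{"name": "send_rows", "arguments": {"moves": [[-0.05, -0.71, -0.5, 0, 0, -0.14], [-0.198, -1.406, -1, 0, 0, -0.279], [-0.441, -2.074, -1, 0, 0, -0.419], [-0.775, -2.703, -1, 0, 0, -0.5585], [-1.193, -3.278, -1, 0, 0, -0.698], [-1.687, -3.79, -1, 0, 0, -0.838], [-1.687, -3.79, -0.5, 0, 0, -0.838], [-1.687, -3.79, 0, 0, 0, -0.838]], "grip": 0.4}}

```text
time_s: 4.35
tool_pos: [0.4717, 0.054, 0.0581]
orientation: [-0.863, 3.021, 0.0]
wrist_force: [0.8, -0.6, -0.1]
grip_width: 0.0342
```

{"name": "send_rows", "arguments": {"moves": [[0, 0, 0.5, 0, 0, 0], [0, 0, 1.0, 0, 0, 0], [0, 0, 1.3, 0, 0, 0], [0, 0, 1.5, 0, 0, 0]]}}

```text
time_s: 4.85
tool_pos: [0.4717, 0.054, 0.0431]
orientation: [0.865, -3.02, -0.0]
wrist_force: [0.4, 0.6, 0.2]
grip_width: 0.0339
```

```bash
python3 v.py 4
```

```text
t 4.85 p [0.4717 0.054  0.0431] psi -148.02 z [-0.  0. -1.] q6 -0.72 F [0.4 0.6 0.2] w 0.0339
```

View pics/v4.png

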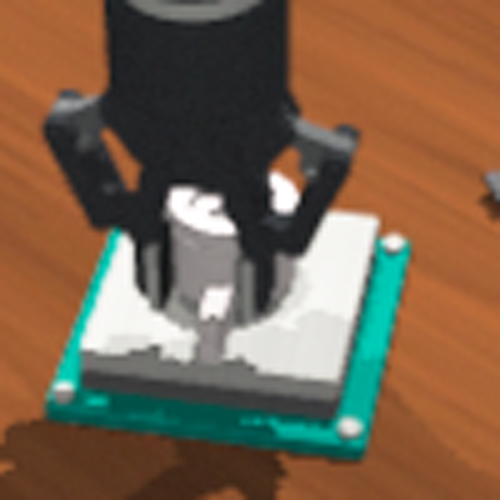

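```bash
python3 - <<'E'
from h import *
d=load('side4');p,R,_,s=pose()
for z in(.035,.045,.055,.065,.075): print(z,[((proj(d,np.r_[(p+R.apply([x,y,0]))[:2],z])[0]-[260,190])*5).round().tolist() for x,y in((-.011,-.017),(.011,-.017),(-.011,.017),(.011,.017))])
E
```

```text
0.035 [[249.0, 344.0], [238.0, 376.0], [177.0, 333.0], [165.0, 365.0]]
0.045 [[248.0, 327.0], [237.0, 359.0], [176.0, 317.0], [164.0, 348.0]]
0.055 [[248.0, 311.0], [237.0, 342.0], [175.0, 300.0], [163.0, 332.0]]
0.065 [[248.0, 294.0], [237.0, 326.0], [175.0, 284.0], [162.0, 315.0]]
0.075 [[248.0, 277.0], [236.0, 308.0], [174.0, 267.0], [162.0, 298.0]]
```

{"name": "send_rows", "arguments": {"moves": [[0, 0, 0.5, 0, 0, 0], [0, 0, 1.0, 0, 0, 0], [0, 0, 1.4, 0, 0, 0], [0, 0, 1.6, 0, 0, 0]]}}

```text
time_s: 5.4
tool_pos: [0.4716, 0.054, 0.0269]
orientation: [0.865, -3.02, -0.0]
wrist_force: [-0.6, -0.9, -0.6]
grip_width: 0.0341
```

```bash
python3 v.py 5
```

```text
t 5.4 p [0.4716 0.054  0.0269] psi -148.02 z [-0.  0. -1.] q6 -0.72 F [-0.6 -0.9 -0.6] w 0.0341
```

View pics/v5.png

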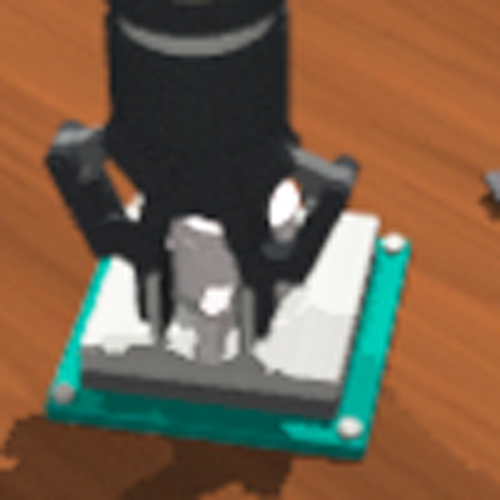

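With TCP z = 0.027 there is no contact, and the images put the tips at about 52 mm. They are now either side of the tab. I go 5 mm lower and sweep.

{"name": "send_rows", "arguments": {"moves": [[0, 0, 0.5, 0, 0, 0], [-0.05, 0.71, 0.5, 0, 0, 0.14], [-0.11, 1.06, 0.5, 0, 0, 0.209], [-0.198, 1.406, 0.5, 0, 0, 0.279], [-0.305, 1.744, 0.5, 0, 0, 0.349], [-0.441, 2.074, 0.5, 0, 0, 0.419]], "grip": 0.33}}

```text
time_s: 6.2
tool_pos: [0.4644, 0.0736, 0.022]
orientation: [0.214, -3.134, 0.001]
wrist_force: [-0.5, -2.0, -1.5]
grip_width: 0.028
```

```bash
python3 v.py 6
```

```text
t 6.2 p [0.4644 0.0736 0.022 ] psi -172.17 z [-0.    -0.001 -1.   ] q6 -0.26 F [-0.5 -2.  -1.5] w 0.028
```

View pics/v6.png

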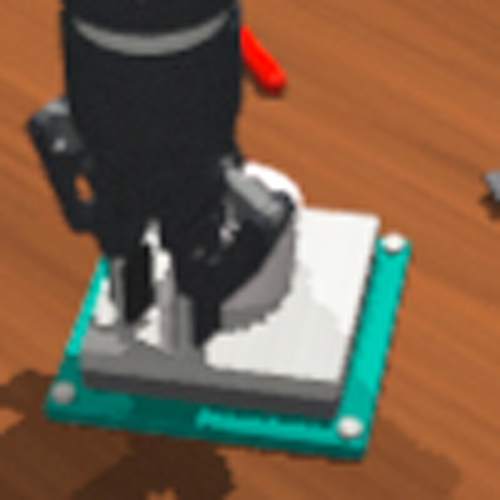

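The tab has left its old spot and about 2 N of push shows, so the sweep continues.

{"name": "send_rows", "arguments": {"moves": [[-0.05, 0.71, 0, 0, 0, 0.14], [-0.198, 1.406, 0, 0, 0, 0.279], [-0.441, 2.074, 0, 0, 0, 0.419], [-0.775, 2.703, 0, 0, 0, 0.5585], [-1.193, 3.278, 0, 0, 0, 0.698], [-1.687, 3.79, 0, 0, 0, 0.838], [-2.248, 4.228, 0, 0, 0, 0.977], [-2.864, 4.584, 0, 0, 0, 1.117]]}}

```text
time_s: 7.25
tool_pos: [0.4856, 0.1236, 0.0217]
orientation: [-1.479, -2.769, 0.001]
wrist_force: [-3.9, -0.4, 0.4]
grip_width: 0.0281
```

```bash
python3 v.py 7
```

```text
t 7.25 p [0.4856 0.1236 0.0217] psi 123.8 z [-0.002  0.    -1.   ] q6 0.97 F [-3.9 -0.4  0.4] w 0.0281
```

View pics/v7.png

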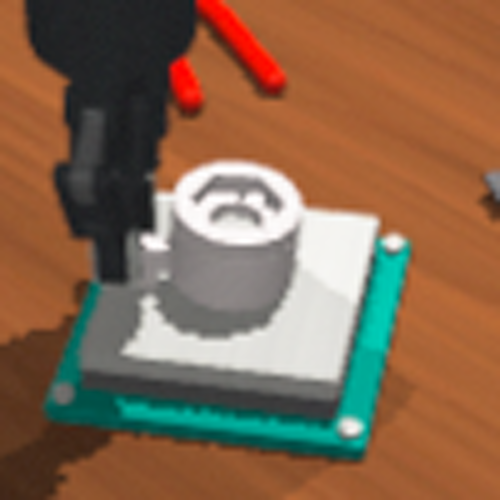

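The tab is caught between the jaws at (155,255) and the hub is turning with it.

{"name": "send_rows", "arguments": {"moves": [[-0.05, 0.71, 0, 0, 0, 0.14], [-0.198, 1.406, 0, 0, 0, 0.279], [-0.441, 2.074, 0, 0, 0, 0.419], [-0.775, 2.703, 0, 0, 0, 0.5585], [-1.193, 3.278, 0, 0, 0, 0.698], [-1.687, 3.79, 0, 0, 0, 0.838], [-2.248, 4.228, 0, 0, 0, 0.977], [-2.864, 4.584, 0, 0, 0, 1.117]]}}

```text
time_s: 8.3
tool_pos: [0.5403, 0.1256, 0.022]
orientation: [-2.72, -1.569, 0.0]
wrist_force: [-0.8, 2.6, -1.0]
grip_width: 0.0282
```

```bash
python3 v.py 8
```

```text
t 8.3 p [0.5403 0.1256 0.022 ] psi 59.94 z [-0.001  0.001 -1.   ] q6 2.09 F [-0.8  2.6 -1. ] w 0.0282
```

View pics/v8.png

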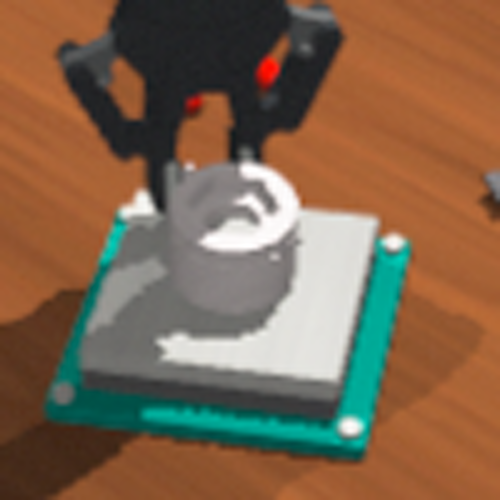

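{"name": "send_rows", "arguments": {"moves": [[-0.012, 0.356, 0, 0, 0, 0.07], [-0.05, 0.71, 0, 0, 0, 0.14], [-0.111, 1.06, 0, 0, 0, 0.209], [-0.198, 1.406, 0, 0, 0, 0.279], [-0.251, 1.576, 0, 0, 0, 0.314], [-0.308, 1.744, 0, 0, 0, 0.349], [-0.371, 1.91, 0, 0, 0, 0.384], [-0.371, 1.91, 0, 0, 0, 0.384]]}}

```text
time_s: 9.35
tool_pos: [0.5553, 0.1122, 0.0223]
orientation: [2.971, 1.022, 0.0]
wrist_force: [-0.3, 0.5, -0.7]
grip_width: 0.0282
```

{"name": "send_rows", "arguments": {"moves": [[-0.001, 0.12, 0, 0, 0, 0.024], [-0.006, 0.24, 0, 0, 0, 0.047], [-0.013, 0.36, 0, 0, 0, 0.07], [-0.023, 0.48, 0, 0, 0, 0.094], [-0.036, 0.6, 0, 0, 0, 0.118], [-0.051, 0.71, 0, 0, 0, 0.14]]}}

```text
time_s: 10.1
tool_pos: [0.5596, 0.1062, 0.0226]
orientation: [3.035, 0.809, 0.001]
wrist_force: [1.0, 0.1, 0.2]
grip_width: 0.0285
```

```bash
python3 v.py 9
```

```text
t 10.1 p [0.5596 0.1062 0.0226] psi 29.86 z [ 0.001 -0.    -1.   ] q6 2.58 F [1.  0.1 0.2] w 0.0285
```

View pics/v9.png

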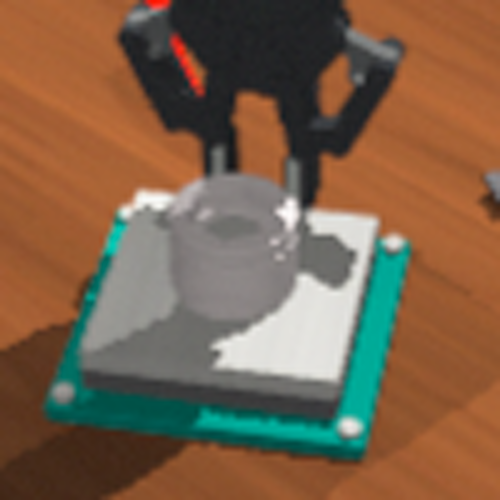

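The hub's top rim went from row 162 to row 172 (about 6 mm lower), so it may have dropped. I push a little further to see whether the tab is now held.

{"name": "send_rows", "arguments": {"moves": [[-0.001, 0.12, 0, 0, 0, 0.024], [-0.006, 0.24, 0, 0, 0, 0.047], [-0.013, 0.36, 0, 0, 0, 0.07], [-0.023, 0.48, 0, 0, 0, 0.094]]}}

```text
time_s: 10.65
tool_pos: [0.5614, 0.1022, 0.0224]
orientation: [-3.07, -0.666, -0.0]
wrist_force: [-0.4, -0.4, 0.1]
grip_width: 0.0283
```

```bash
python3 v.py 10
```

```text
t 10.65 p [0.5614 0.1022 0.0224] psi 24.48 z [ 0.  0. -1.] q6 2.67 F [-0.4 -0.4  0.1] w 0.0283
```

View pics/v10.png

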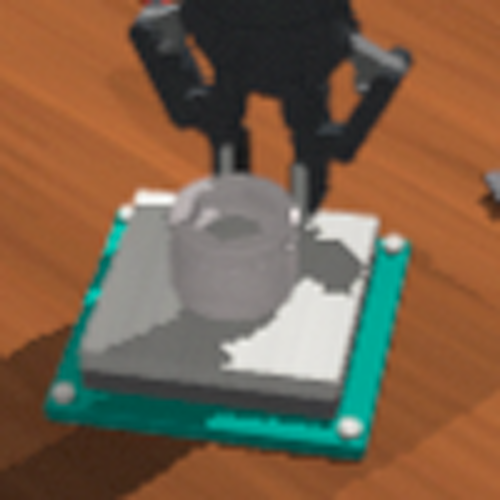

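Still no resistance and the hub does not turn, so it has probably dropped and the tab now lies below the tips. I raise straight up and move aside to look.

{"name": "send_rows", "arguments": {"moves": [[0, 0, -3, 0, 0, 0], [0, 0, -8, 0, 0, 0], [0, 0, -14, 0, 0, 0], [-3, 5, -14, 0, 0, 0], [-6, 11, -14, 0, 0, 0], [-9, 17, -14, 0, 0, 0], [-9, 22, -14, 0, 0, 0], [-9, 22, -14, 0, 0, 0]], "grip": 0.8}}

```text
time_s: 11.7
tool_pos: [0.5712, -0.1392, 0.1616]
orientation: [3.071, 0.661, -0.001]
wrist_force: [0.6, 0.6, 0.1]
grip_width: 0.0681
```

```bash
python3 - <<'E'
from h import *
show()
a=grab('top','top11')['img'];b=grab('side','side11')['img']
c=lambda i,x0,y0,w,h,s: cv2.resize(i[y0:y0+h,x0:x0+w],None,fx=s,fy=s,interpolation=cv2.INTER_CUBIC)
cv2.imwrite('pics/c11.png',np.hstack([c(a,260,212,60,60,6.5),c(b,275,210,60,60,6.5)]))
cv2.imwrite('pics/f11.png',np.hstack([cv2.resize(a,(400,300)),cv2.resize(b,(400,300))]))
E
```

```text
t 11.7 p [ 0.5712 -0.1392  0.1616] psi 24.29 z [-0. -0. -1.] q6 2.26 F [0.6 0.6 0.1] w 0.0681
```

View pics/c11.png

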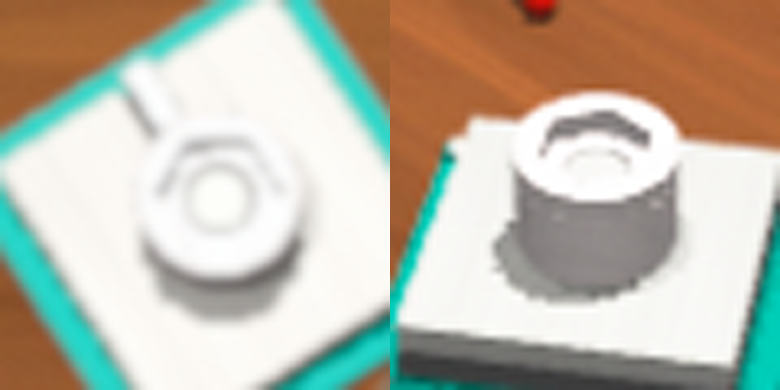

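View pics/f11.png

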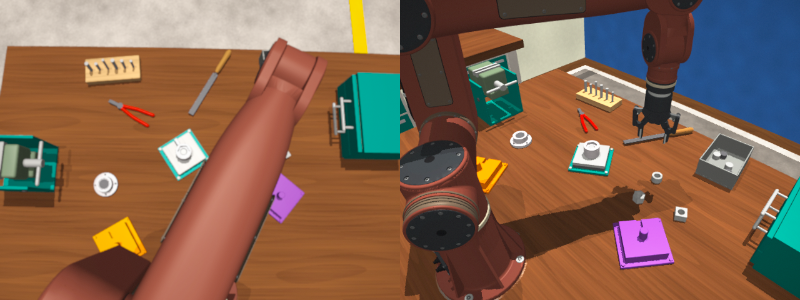

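```bash
python3 - <<'E'
from h import *
T=load('top11');S=load('side11')
P,e=tri(T,[260+221/6.5,212+197/6.5],S,[275+207/6.5,210+147/6.5]);print(P.round(4),e.round(4))
# rim extremes side: left/right ends of ellipse; predicted rim for home(.076) and riding(.084)
for z in(.076,.084):
  t=np.linspace(0,2*np.pi,73);C=np.c_[.514+.03*np.cos(t),.0812+.03*np.sin(t),0*t+z]
  for d,o,n in((T,(260,212),'top'),(S,(275,210),'side')):
    q=(proj(d,C)-o)*6.5;print(n,z,'x',q[:,0].min().round(),q[:,0].max().round(),'y',q[:,1].min().round(),q[:,1].max().round())
# tab
t=np.radians(34)
for z in(.048,.056):
  print(z,[((proj(T,[.514+r*np.cos(t),.0812+r*np.sin(t),z])[0]-[260,212])*6.5).round().tolist() for r in(.03,.062)])
E
```

```text
[0.5145 0.0794 0.0785] 0.0009
top 0.076 x 132.0 302.0 y 116.0 282.0
side 0.076 x 117.0 286.0 y 100.0 205.0
top 0.084 x 131.0 302.0 y 111.0 279.0
side 0.084 x 116.0 286.0 y 82.0 187.0
0.048 [[175.0, 144.0], [128.0, 72.0]]
0.056 [[174.0, 140.0], [127.0, 67.0]]
```

The tab lies over the keyway (top crop (150,95)). The triangulated rim height is 78 mm, against 76 expected when home and about 84 when riding, so the hub is home within calibration. Next is the hex nut at about (488,-168), corners at about 22.5° modulo 60.

```bash
python3 - <<'E'
from h import *
show();print(row([.488,-.1683,.05],22.5))
E
```

```text
t 11.8 p [ 0.5708 -0.1357  0.162 ] psi 24.49 z [-0.001  0.001 -1.   ] q6 2.26 F [-0.3  0.5  0.1] w 0.0685
[-8.88, -0.454, 11.204, -0.001, 0.0, 0.035]
```

{"name": "send_rows", "arguments": {"moves": [[-4.5, -0.2, 3, 0, 0, 0.035], [-8.9, -0.45, 7, 0, 0, 0.035], [-8.9, -0.45, 11.2, 0, 0, 0.035], [-8.9, -0.45, 11.2, 0, 0, 0.035], [-8.9, -0.45, 11.2, 0, 0, 0.035]], "grip": 0.75}}

```text
time_s: 12.42
tool_pos: [0.4893, -0.1679, 0.0522]
orientation: [3.079, 0.616, 0.002]
wrist_force: [0.3, 0.1, -0.2]
grip_width: 0.0643
```

```bash
python3 v.py 12 330 230; python3 - <<'E'
from h import *
d=load('side12');p,R,_,s=pose();w=s['grip_width']/2
for z in(.07,.08,.09,.1): print(z,[((proj(d,np.r_[(p+R.apply([x,y,0]))[:2],z])[0]-[330,230])*5).round().tolist() for x,y in((-.011,-w),(.011,-w),(-.011,w),(.011,w))])
E
```

```text
t 12.43 p [ 0.4893 -0.1679  0.0522] psi 22.64 z [ 0.002 -0.001 -1.   ] q6 2.16 F [ 0.3  0.1 -0.2] w 0.0643
0.07 [[191.0, 325.0], [207.0, 288.0], [347.0, 368.0], [361.0, 331.0]]
0.08 [[192.0, 307.0], [208.0, 271.0], [350.0, 351.0], [364.0, 313.0]]
0.09 [[194.0, 290.0], [210.0, 253.0], [353.0, 333.0], [367.0, 295.0]]
0.1 [[196.0, 272.0], [212.0, 235.0], [356.0, 315.0], [370.0, 277.0]]
```

View pics/v12.png

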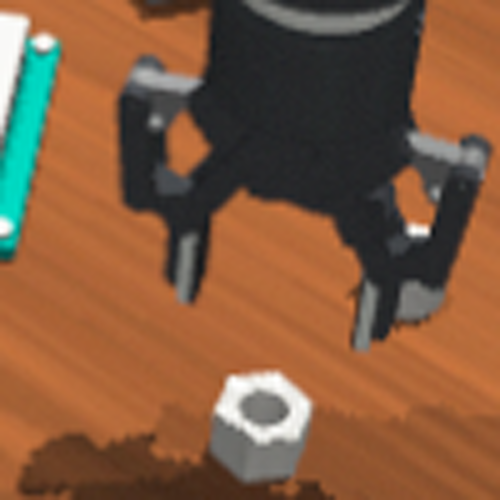

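The open fingers straddle the hex nut (nut top at (262,405), tips at (185,302) and (360,348)). The measured tip height is about 81 mm when TCP reads 52 mm, so the lateral positions agree. I lower.

{"name": "send_rows", "arguments": {"moves": [[0, 0, 3, 0, 0, 0], [0, 0, 5, 0, 0, 0], [0, 0, 5.8, 0, 0, 0], [0, 0, 6.2, 0, 0, 0], [0, 0, 6.2, 0, 0, 0]]}}

```text
time_s: 13.1
tool_pos: [0.4888, -0.1685, -0.0108]
orientation: [3.08, 0.615, 0.001]
wrist_force: [-1.2, 0.3, 0.3]
grip_width: 0.0641
```

```bash
python3 v.py 13 330 230; python3 - <<'E'
from h import *
d=load('side13');p,R,_,s=pose();w=s['grip_width']/2
for z in(.01,.02,.03): print(z,[((proj(d,np.r_[(p+R.apply([x,y,0]))[:2],z])[0]-[330,230])*5).round().tolist() for x,y in((-.011,-w),(.011,-w),(-.011,w),(.011,w))])
E
```

```text
t 13.1 p [ 0.4888 -0.1685 -0.0108] psi 22.57 z [ 0.001 -0.001 -1.   ] q6 2.16 F [-1.2  0.3  0.3] w 0.0641
0.01 [[179.0, 426.0], [195.0, 390.0], [329.0, 470.0], [342.0, 432.0]]
0.02 [[181.0, 410.0], [196.0, 374.0], [332.0, 454.0], [345.0, 416.0]]
0.03 [[183.0, 394.0], [198.0, 357.0], [335.0, 438.0], [348.0, 400.0]]
```

View pics/v13.png

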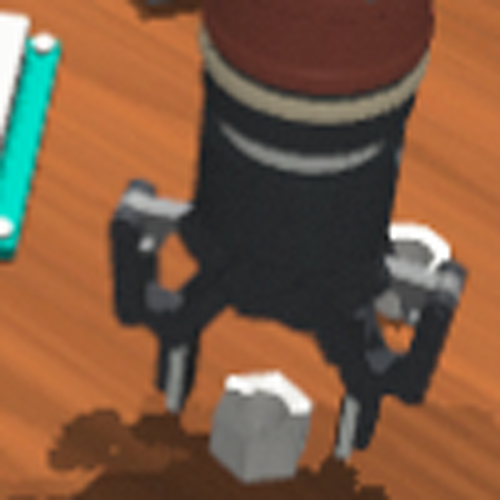

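Tips are now at about 18 mm and will swing to about 13 mm on closing, level with the upper half of the nut and clear of the hub rim later. Closing.

{"name": "send_rows", "arguments": {"moves": [[0, 0, 0, 0, 0, 0], [0, 0, 0, 0, 0, 0], [0, 0, 0, 0, 0, 0], [0, 0, 0, 0, 0, 0], [0, 0, 0, 0, 0, 0], [0, 0, 0, 0, 0, 0]], "grip": 0.3, "force": 60}}

```text
time_s: 13.9
tool_pos: [0.4888, -0.1686, -0.0108]
orientation: [3.08, 0.614, 0.002]
wrist_force: [-0.1, 0.5, 5.5]
grip_width: 0.0346
```

```bash
python3 v.py 14 330 230
```

```text
t 13.9 p [ 0.4888 -0.1686 -0.0108] psi 22.56 z [ 0.001 -0.001 -1.   ] q6 2.16 F [-0.1  0.5  5.5] w 0.0346
```

View pics/v14.png

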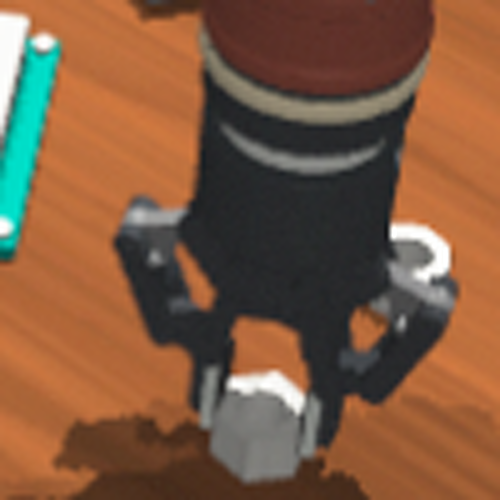

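{"name": "send_rows", "arguments": {"moves": [[0, 0, -3, 0, 0, 0], [0, 0, -8, 0, 0, 0], [0, 0, -13, 0, 0, 0], [0, 0, -13, 0, 0, 0], [0, 0, -13, 0, 0, 0]]}}

```text
time_s: 14.58
tool_pos: [0.4879, -0.1681, 0.1176]
orientation: [-3.08, -0.614, 0.001]
wrist_force: [-0.7, 0.9, -2.0]
grip_width: 0.0346
```

```bash
python3 v.py 15 340 160;  python3 - <<'E'
from h import *
d=load('side15');p,R,_,s=pose();w=.018
f=lambda x,y,c:((proj(d,p+R.apply([x,y,c]))[0]-[340,160])*5).round().tolist()
a=.02078
print('top',[f(a*np.cos(t),a*np.sin(t),-.0108-.024+.024*0) for t in np.radians([0,60,120,180,240,300])])
b=-.0108
for c in(.0,): pass
for zb in(-.0108,):
  # nut bottom is at tool z = -(p bottom offset): world bottom = p.z+0.0108
  print('bot',[f(a*np.cos(t),a*np.sin(t),-.0108) for t in np.radians([0,60,120,180,240,300])])
E
```

```text
t 14.57 p [ 0.4879 -0.1681  0.1176] psi 22.56 z [-0.001  0.    -1.   ] q6 2.16 F [-0.7  0.9 -2. ] w 0.0346
top [[256.0, 495.0], [295.0, 524.0], [282.0, 559.0], [227.0, 565.0], [188.0, 535.0], [203.0, 500.0]]
bot [[250.0, 541.0], [288.0, 570.0], [274.0, 605.0], [221.0, 611.0], [183.0, 581.0], [198.0, 546.0]]
```

View pics/v15.png

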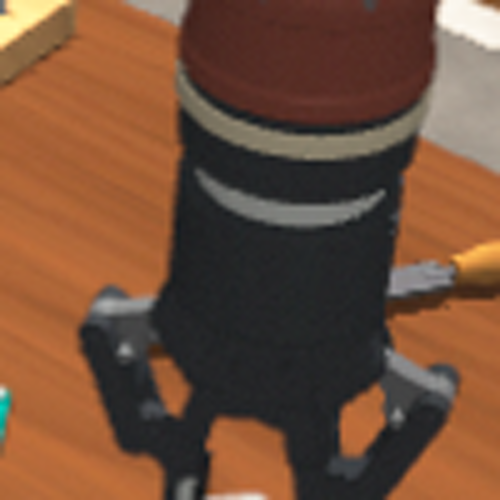

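```bash
python3 - <<'E'
from h import *
d=load('side15');p=np.array([.4879,-.1681,.1176]);R=down(22.56)
x0,y0,s=360,245,12
im=cv2.resize(d['img'][y0:y0+45,x0:x0+60],None,fx=s,fy=s,interpolation=cv2.INTER_CUBIC)
a=.02078
for c,col in((-.0108,(0,255,255)),(-.0348,(0,255,0))):
  q=(proj(d,[p+R.apply([a*np.cos(t),a*np.sin(t),c]) for t in np.radians([0,60,120,180,240,300])])-[x0-.0,y0])*s
  for u in q: cv2.circle(im,tuple(int(k) for k in u),4,col,-1)
cv2.imwrite('pics/n15.png',im)
E
```

```text
(no output)
```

View pics/n15.png

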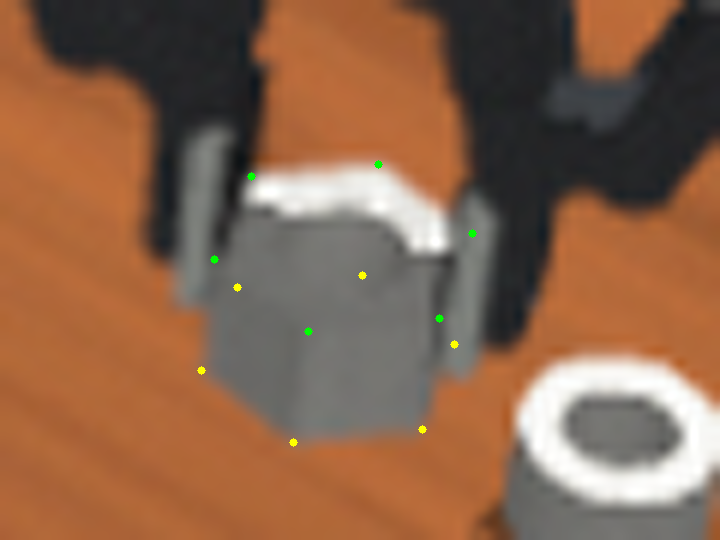

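The predicted nut outline (dots) matches the held nut within about 1 mm, so the nut is centred on the TCP with its bottom 10.8 mm above the reported TCP. The tips are about 11–13 mm above the nut bottom. I carry it over the pocket.

```bash
python3 - <<'E'
from h import *
show();print(row([.515,.0805,.12],33.3))
E
```

```text
t 14.62 p [ 0.4875 -0.1678  0.1169] psi 22.56 z [-0.002  0.001 -1.   ] q6 2.16 F [-0.8 -0.6 -2.5] w 0.0346
[12.065, -21.873, -0.286, -0.002, 0.001, -0.187]
```

{"name": "send_rows", "arguments": {"moves": [[2, -3.5, -0.3, 0, 0, -0.03], [5, -8.5, -0.3, 0, 0, -0.08], [8, -14, -0.3, 0, 0, -0.12], [11, -19.5, -0.3, 0, 0, -0.17], [12.07, -21.9, -0.3, 0, 0, -0.187], [12.07, -21.9, -0.3, 0, 0, -0.187], [12.07, -21.9, -0.3, 0, 0, -0.187]]}}

```text
time_s: 15.5
tool_pos: [0.515, 0.0798, 0.1202]
orientation: [-3.01, -0.899, 0.003]
wrist_force: [-0.4, 0.1, -1.0]
grip_width: 0.0344
```

```bash
python3 - <<'E'
from h import *
show();print(row([.515,.0805,.073],33.3))
E
```

```text
t 15.5 p [0.515  0.0798 0.1202] psi 33.25 z [-0.002 -0.    -1.   ] q6 2.46 F [-0.4  0.1 -1. ] w 0.0344
[0.045, -0.049, 4.72, -0.001, 0.002, -0.001]
```

{"name": "send_rows", "arguments": {"moves": [[0.05, -0.05, 2, 0, 0, 0], [0.05, -0.05, 4, 0, 0, 0], [0.05, -0.05, 4.7, 0, 0, 0], [0.05, -0.05, 4.7, 0, 0, 0], [0.05, -0.05, 4.7, 0, 0, 0]]}}

```text
time_s: 16.12
tool_pos: [0.5162, 0.0809, 0.0749]
orientation: [3.01, 0.899, 0.001]
wrist_force: [0.2, 0.6, -0.3]
grip_width: 0.0344
```

```bash
cat > w.py <<'E'
from h import *
import sys
show();d=grab('side','side'+sys.argv[1]);p,R,y,s=pose()
x0,y0,s=275,205,10
im=cv2.resize(d['img'][y0:y0+60,x0:x0+65],None,fx=s,fy=s,interpolation=cv2.INTER_CUBIC)
a=.02078
for c,col in((-.0108,(0,255,255)),(-.0348,(0,255,0))):
  q=(proj(d,[p+R.apply([a*np.cos(t),a*np.sin(t),c]) for t in np.radians([0,60,120,180,240,300])])-[x0,y0])*s
  for u in q: cv2.circle(im,tuple(int(k) for k in u),3,col,-1)
cv2.imwrite('pics/w%s.png'%sys.argv[1],im)
E
python3 w.py 16
```

```text
t 16.12 p [0.5162 0.0809 0.0749] psi 33.27 z [ 0.001  0.    -1.   ] q6 2.47 F [ 0.2  0.6 -0.3] w 0.0344
```

View pics/w16.png

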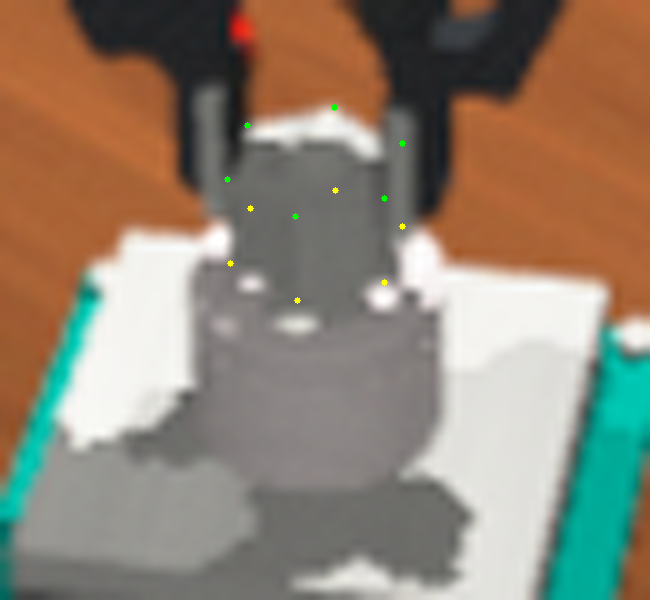

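```bash
python3 - <<'E'
from h import *
d=load('side16')
for xy in((.5162,.0809),(.5152,.0809),(.5162,.0799),(.515,.0797)):
  print(xy,((proj(d,[*xy,.076])[0]-[275,205])*10).round(1))
S=load('side11');g=cv2.cvtColor(S['img'],cv2.COLOR_BGR2GRAY)
cv2.imwrite('pics/r11.png',cv2.resize(g[215:250,285:330],None,fx=16,fy=16,interpolation=cv2.INTER_CUBIC))
T=load('top11');g=T['img']
cv2.imwrite('pics/t11.png',cv2.convertScaleAbs(cv2.resize(g[222:262,272:317],None,fx=14,fy=14,interpolation=cv2.INTER_CUBIC),alpha=3,beta=-510))
E
```

```text
(0.5162, 0.0809) [317.4 279. ]
(0.5152, 0.0809) [314.3 281. ]
(0.5162, 0.0799) [320.4 280.9]
(0.515, 0.0797) [317.3 283.6]
```

View pics/r11.png

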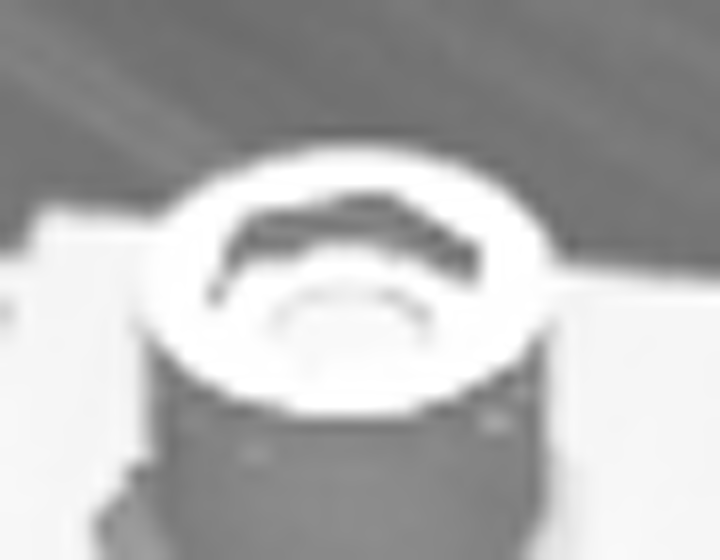

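View pics/t11.png

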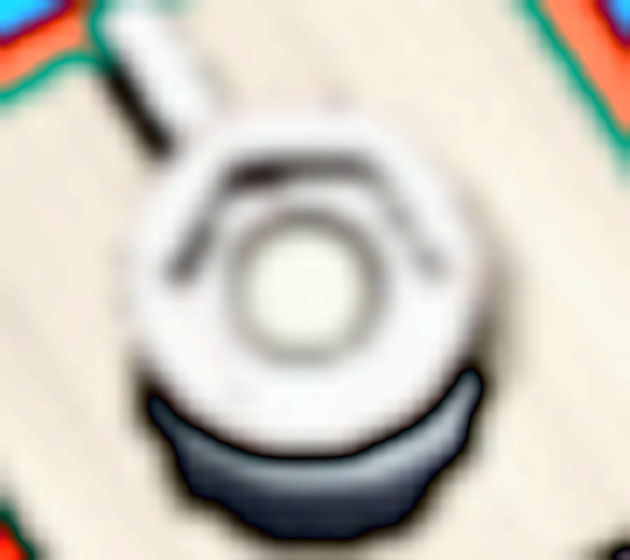

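The rim in both views (with half-pixel corrections and the bias seen on the nut) puts the pocket axis at about (516.2,82.0) and its hex at 33°. I shift 1.1 mm in +y and lower gently.

```bash
python3 - <<'E'
from h import *
show();print(row([.5162,.0820,.067],33.1),row([.5162,.0820,.061],33.1))
E
```

```text
t 16.18 p [0.5163 0.081  0.0751] psi 33.27 z [ 0.001 -0.    -1.   ] q6 2.47 F [ 0.1 -0.3 -1.9] w 0.0348
[0.049, -0.092, 0.807, 0.001, -0.001, 0.003] [0.049, -0.092, 1.407, 0.001, -0.001, 0.003]
```

{"name": "send_rows", "arguments": {"moves": [[0.05, -0.09, 0.3, 0, 0, 0], [0.05, -0.09, 0.6, 0, 0, 0], [0.05, -0.09, 0.8, 0, 0, 0], [0.05, -0.09, 1.0, 0, 0, 0], [0.05, -0.09, 1.2, 0, 0, 0]]}}

```text
time_s: 16.8
tool_pos: [0.5162, 0.0822, 0.0644]
orientation: [3.01, 0.9, 0.002]
wrist_force: [-9.8, 3.6, 25.3]
grip_width: 0.0346
```

```bash
python3 w.py 17
```

```text
t 16.8 p [0.5162 0.0822 0.0644] psi 33.29 z [ 0.001  0.    -1.   ] q6 2.47 F [-9.8  3.6 25.3] w 0.0346
```

View pics/w17.png

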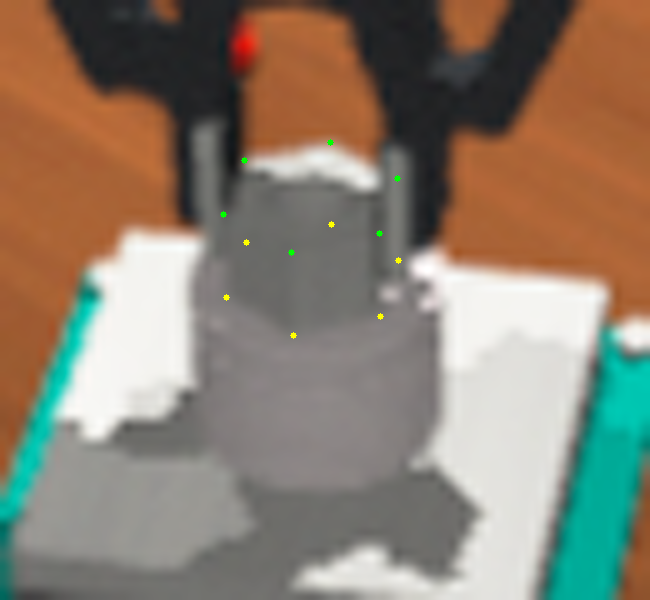

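```bash
python3 - <<'E'
from h import *
s=get_state();print(s['wrist_force'],s['wrist_torque'])
d=load('side17')
cv2.imwrite('pics/w17b.png',cv2.convertScaleAbs(cv2.resize(d['img'][222:252,288:322],None,fx=20,fy=20,interpolation=cv2.INTER_CUBIC),alpha=2.5,beta=-160))
E
```

```text
[-7.29306126  1.27994647 19.13589116] [ 0.16042474  2.0856723  -0.06530416]
```

View pics/w17b.png

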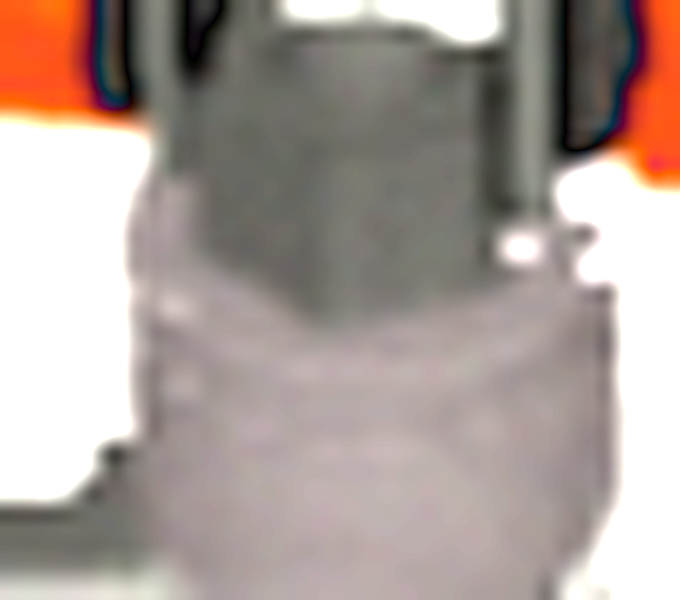

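The nut is resting on the rim (25 N, bottom at about 75 mm). The torque and the enlarged view both place contact at the near (210°) corner, so the nut should go away from the camera, along tool +x. I lift, shift 1.4 mm and try again gently.

{"name": "send_rows", "arguments": {"moves": [[0, 0, -0.3, 0, 0, 0], [0.14, 0, -0.3, 0, 0, 0], [0.14, 0, -0.3, 0, 0, 0], [0.14, 0, -0.1, 0, 0, 0], [0.14, 0, 0.0, 0, 0, 0], [0.14, 0, 0.0, 0, 0, 0]]}}

```text
time_s: 17.6
tool_pos: [0.5169, 0.0828, 0.0622]
orientation: [-3.01, -0.899, -0.0]
wrist_force: [1.2, 0.5, -2.1]
grip_width: 0.0346
```

```bash
python3 - <<'E'
from h import *
show();s=get_state();print(s['wrist_force'].round(1),s['wrist_torque'].round(2))
E
```

```text
t 17.6 p [0.5169 0.0828 0.0622] psi 33.28 z [ 0.  0. -1.] q6 2.47 F [ 1.2  0.5 -2.1] w 0.0346
[ 1.2  0.5 -2.1] [-0.04 -0.36 -0.02]
```

It has entered: TCP is at 62.2 mm with no upward force, so the nut bottom is below the rim. I continue down to the floor at about 55 mm.

{"name": "send_rows", "arguments": {"moves": [[0, 0, 0.15, 0, 0, 0], [0, 0, 0.3, 0, 0, 0], [0, 0, 0.45, 0, 0, 0], [0, 0, 0.55, 0, 0, 0], [0, 0, 0.62, 0, 0, 0], [0, 0, 0.62, 0, 0, 0]]}}

```text
time_s: 18.35
tool_pos: [0.5169, 0.0828, 0.0561]
orientation: [-3.01, -0.9, -0.0]
wrist_force: [0.8, -0.3, -1.2]
grip_width: 0.0344
```

```bash
python3 w.py 18
```

```text
t 18.35 p [0.5169 0.0828 0.0561] psi 33.28 z [ 0.  0. -1.] q6 2.47 F [ 0.8 -0.3 -1.2] w 0.0344
```

View pics/w18.png

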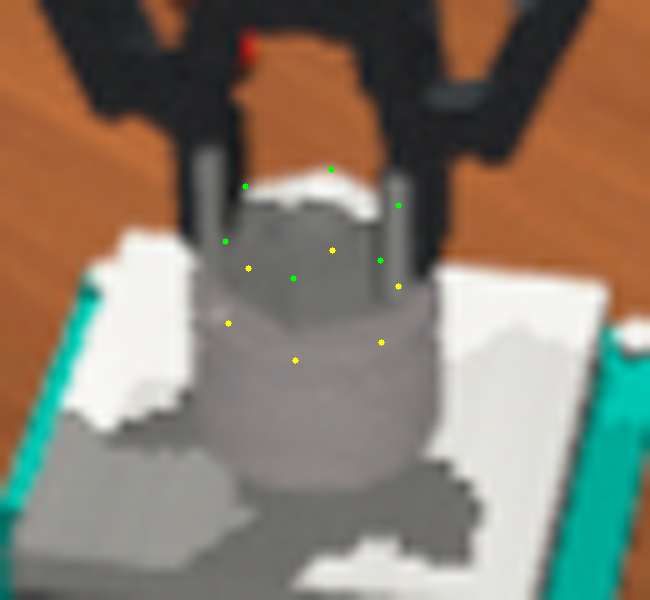

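The nut is 9 mm deep with no force, and its lower part is hidden inside the rim. I go the last 1–2 mm until I feel the floor.

{"name": "send_rows", "arguments": {"moves": [[0, 0, 0.07, 0, 0, 0], [0, 0, 0.12, 0, 0, 0], [0, 0, 0.16, 0, 0, 0]]}}

```text
time_s: 18.77
tool_pos: [0.5169, 0.0828, 0.0558]
orientation: [3.01, 0.9, 0.001]
wrist_force: [-5.1, -0.7, 13.5]
grip_width: 0.0348
```

There is floor contact at TCP 55.8 mm (nut bottom about 66.6 mm, pocket floor 66). Release, then go straight up and away.

{"name": "send_rows", "arguments": {"moves": [[0, 0, 0, 0, 0, 0], [0, 0, 0, 0, 0, 0], [0, 0, 0, 0, 0, 0], [0, 0, 0, 0, 0, 0], [0, 0, -1, 0, 0, 0], [0, 0, -3, 0, 0, 0], [0, 0, -7, 0, 0, 0], [0, 0, -12, 0, 0, 0]], "grip": 0.7}}

```text
time_s: 19.77
tool_pos: [0.5165, 0.0829, 0.1767]
orientation: [-3.01, -0.9, 0.0]
wrist_force: [0.9, 0.2, 0.2]
grip_width: 0.0602
```

{"name": "send_rows", "arguments": {"moves": [[-3, 5, -2, 0, 0, 0], [-6, 11, -2, 0, 0, 0], [-9, 17, -2, 0, 0, 0], [-11, 22, -2, 0, 0, 0], [-11, 22, -2, 0, 0, 0], [-11, 22, -2, 0, 0, 0]]}}

```text
time_s: 20.52
tool_pos: [0.5457, -0.1615, 0.1956]
orientation: [3.01, 0.899, 0.001]
wrist_force: [-0.3, -0.3, 0.1]
grip_width: 0.06
```

```bash
python3 - <<'E'
from h import *
show()
a=grab('top','top19')['img'];b=grab('side','side19')['img']
c=lambda i,x0,y0,w,h,s: cv2.resize(i[y0:y0+h,x0:x0+w],None,fx=s,fy=s,interpolation=cv2.INTER_CUBIC)
cv2.imwrite('pics/c19.png',np.hstack([c(a,260,207,60,60,6.5),c(b,275,205,60,60,6.5)]))
cv2.imwrite('pics/f19.png',np.hstack([cv2.resize(a,(400,300)),cv2.resize(b,(400,300))]))
E
```

```text
t 20.52 p [ 0.5457 -0.1615  0.1956] psi 33.24 z [ 0.001 -0.    -1.   ] q6 2.04 F [-0.3 -0.3  0.1] w 0.06
```

View pics/c19.png

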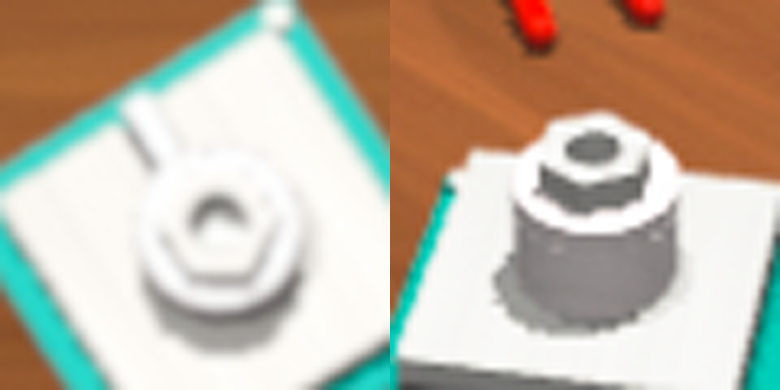

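View pics/f19.png

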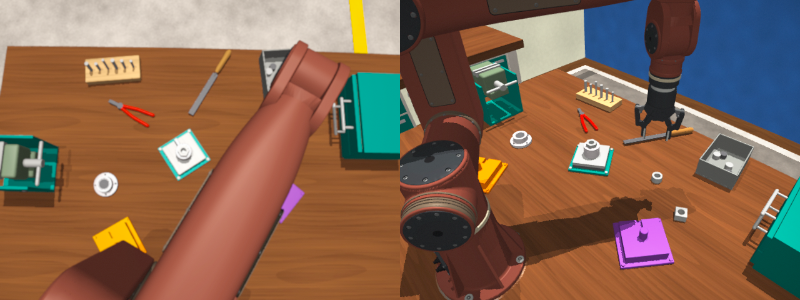

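```bash
python3 - <<'E'
from h import *
x0,y0,s=285,210,16
d=load('side19');im=cv2.resize(d['img'][y0:y0+35,x0:x0+45],None,fx=s,fy=s,interpolation=cv2.INTER_CUBIC)
a=.02078
for z,col in((.09,(0,0,255)),(.076,(255,0,0)),(.0935,(0,255,255))):
  q=(proj(d,[[.5169+a*np.cos(t),.0828+a*np.sin(t),z] for t in np.radians(33+60*np.arange(6))])-[x0-.5,y0-.5])*s
  for u in q: cv2.circle(im,tuple(int(k) for k in u),4,col,-1)
cv2.imwrite('pics/n19.png',im)
T=load('top19')
print(tri(T,[260+220/6.5-.5,207+218/6.5-.5],d,[275+203/6.5-.5,205+148/6.5-.5]))
E
```

```text
(array([0.51579086, 0.08158688, 0.09256655]), np.float64(0.0025833804166108883))
```

View pics/n19.png

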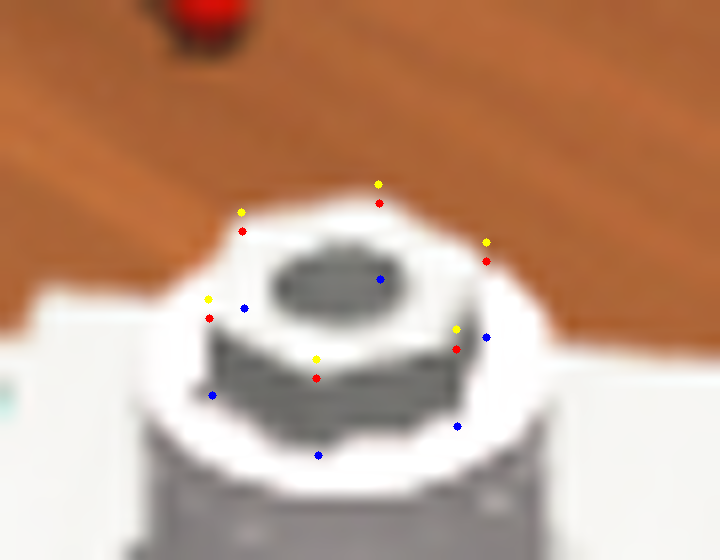

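Blue to red dots mark a seated nut, 14 mm proud. The visible nut wall measures about 73 px against 77 predicted, so it is fully down and level. The tab is in the keyway, and the collar, square nut, pliers, file and cap look unmoved. Handing in.

```bash
python3 - <<'E'
from h import *
import workcell
a=load('side0')['img'].astype(int);b=load('side19')['img'].astype(int)
for n,(x,y,w,h) in dict(sq=(435,325,30,32),col=(398,270,28,26),cap=(172,205,45,35),pliers=(280,170,40,45)).items(): print(n,np.abs(a-b)[y:y+h,x:x+w].mean().round(1))
print(workcell.hand_in())
E
```

```text
sq 8.3
col 11.1
cap 10.2
pliers 9.3
the job is handed in; nothing more can be done
None
```

The hub is home with its tab in the keyway, and the hex nut is fully down in the hub's pocket. The job was handed in at about 20.6 s of the 72 s allowed.

**What I did**
- I straddled the tab with the half-open jaws and swept it about 178° clockwise until it dropped into the keyway.
- I gripped the hex nut across its flats and carried it over the hub. On the first try it rested on the pocket's rim at about 25 N. I lifted it, shifted it 1.4 mm and lowered it to the pocket floor (13.5 N), then released and withdrew.

**Last checks**
- **Hub:** the tab lies in the keyway. The rim measured 78 mm above the bench just after the drop; home is 76 mm and riding was about 84 mm, so it is home within the camera calibration.
- **Nut:** the nut bottom was at about 66.6 mm at floor contact, against a pocket floor at 66 mm. It stands about 13–14 mm proud of the hub (14 mm expected) and looks level.
- **Bystanders:** the collar, square nut, file, pliers and cap look to be where they were. A pixel comparison of before and after for all but the file showed only small differences (8–11 grey levels), from a measure that lighting changes and the arm's shadow also affect.

**What disagreed**
- The real fingertips stood about 40 mm higher than the reported TCP and the stated tip offset imply. My first sweep passed over the tab without touching it, so I worked from tip heights measured in the images after that.
- The side camera shows heights about 2 mm too high.

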